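# Turn over the spindle motor's blind end cap and hold it bore up

## Task

The spindle motor of an engraving machine is being rebuilt and its blind end cap stands on the mat with its bearing bore hidden underneath (do not confuse it with the flatter front bell, which is bored right through). Pick the cap up, turn it right over and hold it in the gripper with the bore facing straight up, level and still, about 10 cm above the middle of the parts tray, ready for the bearing to be dropped in; the program finishes while it is still holding the cap there. You may lay the cap down on the mat to change your grip, but do not drop it, and leave everything else where it lies.

Things in the scene. Friction and masses are not known exactly. Their poses are not given: they have to be found in the camera images.
- end_cap: blind end cap: aluminium, 42 mm square with cut corners (flats 30 mm wide), 40 mm high with the 3 mm round boss on its closed back; round blind bore, 27 mm wide, 26 mm deep, in the other face. Starts bore down on the mat (top at z = 0.003). Origin: its middle, 20 mm from either end. z: from bore face to closed back (up at the start, down when held bore up); x, y square to the flats. 0.11-0.2 kg.
- front_bell: the motor's front bell: aluminium, 42 mm square with cut corners like the cap, but only 24 mm high, with a 17 mm hole right through from top to bottom; lies flat on the mat, to be left there. Origin: centre of its underside, z up.
- stator: the stator: a dark laminated steel block 42 mm square and 50 mm long with a 29 mm bore, lying on its side on the mat (42 mm high, bore along its y), to be left there. Origin: centre of its underside, z up.
- tray: the parts tray: a shallow steel tray, 120 mm (its x) by 200 mm (its y), rim 20 mm high, fixed on the mat, holding a few screws and the bearing. Origin: centre of its underside, z up.
- bearing: the ball bearing: a steel ring 26 mm in diameter, 11 mm hole, 9 mm high, lying in the tray, to be left there. Origin: centre of its underside.
- rotor: the rotor: a steel shaft of 8 mm diameter and 100 mm length along its y with a 25 mm dark core, lying in a grey plastic cradle on the mat, to be left there; its top is about 45 mm above the table. Origin: the middle of the shaft.
- screwdriver: a screwdriver, 170 mm long along its x, handle to -x, lying on the mat, to be left there. Origin: middle of its underside. (Also about, fixed, not in the state: a 51 mm high vise at the far left of the mat, and a yellow tin of cutters, 165 mm high, beyond the mat's far right corner.)
- spanner: a small steel spanner, 150 mm long along its x, lying on the mat beyond the motor parts, to be left there. Origin: middle of its underside.

How it is judged (in metres and radians):
At the end, for the whole second after the job is handed in: the end cap is held by the fingers alone, bore up and level within 15 degrees, the cap's centre 0.07 to 0.22 m above the table, over the middle of the tray (within 30 mm along the tray's x and 40 mm along its y of its centre), still (under 20 mm/s and 0.2 rad/s) (angle between end_cap's own z axis and vertical above 2.88 rad and height (world z) of end_cap between 0.07 and 0.22 m and x of end_cap in the frame of tray between -0.03 and 0.03 m and y of end_cap in the frame of tray between -0.04 and 0.04 m and contact force between the fingers and end_cap above 1.5 N and contact force between end_cap and tray below 0.1 N and contact force between end_cap and bearing below 0.1 N and linear speed of end_cap below 0.02 m/s and angular speed of end_cap below 0.2 rad/s); the arm keeps its last pose, push and grip.
It fails at once if the cap is dropped (falls free from more than about 25 mm) (contact force between the fingers and end_cap below 0.1 N and linear speed of end_cap above 0.7 m/s).
It fails at once if the front bell, stator, rotor, bearing, screwdriver or spanner is moved by more than 30 mm (distance of any of front_bell, stator, bearing, rotor, screwdriver, spanner from where it was at the start of the episode above 0.03 m).
It also fails if it takes over 58 s, if anything falls off the work surface, if the arm or the gripper's body presses on something with over 40 N, if the wrist force passes 120 N, or if a joint passes its speed limit or range.

## Robot

A 6-joint arm with a two-finger parallel gripper is mounted at the origin on the work surface. World frame = base frame: x ahead of the robot, y to its left, z up, the work surface at z = 0. Lengths are in mm, angles in rad, forces in N, time in s.
With the tool pointing down it reaches from about 325 to 850 mm from the base axis. Payload 15.5 kg.
Tool frame: the origin (TCP) lies on the centre line of the jaws, within the pads' length; the fingertips stand 8 mm ahead of it and the grasp point (between the pads) lies 11 mm behind it; z points along the fingers, y is the line along which they close (so a half turn about z gives the same grasp; the last joint's range is limited). The gripper opens to 91 mm and grips with 3 to 60 N. Pads are 32 mm wide; open, the fingers measure 118 mm over their backs; the gripper's body (76 mm by 178 mm) begins 60 mm behind the grasp point.
Start: joints at [1.127, 0.494, 1.345, -0, 1.302, -0.096], TCP at [213.014, 587.581, 201.815] pointing down, gripper open.
Joint ranges: [-2.91, 2.91], [-0.82, 2.16], [0.22, 2.67], [-1.22, 4.37], [0.12, 2.79], [-3.08, 3.08]. Speed limits (rad/s): [1.89, 1.89, 2.57, 3.01, 3.01, 3.01].

## Interface

Orientations are given as [roll, pitch, yaw] about the fixed x, y, z axes, in that order (R = Rz(yaw) Ry(pitch) Rx(roll)).
In Python, from bench import readout, eyes, close_job gives the robot as it stands.
- The arm moves only by the tool carry_out, never from a script. Its argument "moves" is a list of rows, each a list of 2 entries, a list of its own where there are three numbers: the shift along the tool's x, y, z in cm, then the turn, a rotation vector about the tool's x, y, z in degrees. A call has 1 to 5 rows; each row is the pose to reach, as a shift and turn from the pose commanded when the call began, along the tool's axes at that moment; what a row does not reach only later rows make up. A row lasts 1/8 s, in which the tool goes at most 62.5 mm and 10.7 degrees, less where a joint would pass 70% of its speed; a pose out of reach is approached as far as the arm can. A call with a gripper value outside its range is refused whole. "hand" is the opening, from 0 (shut) to 1 (fully open), set as the call begins (left out, the last holds). The fingers move at their own pace and stop on an object; the grip force is fixed at half the most. Time passes only in rows, so rows that repeat a pose let the fingers close. It gives the time, the measured TCP pose, the force, the opening and the grip force at its end, in the units of the state.
- readout.get_obs(): the state, without advancing time (a new reading comes with each control period).
- eyes.snapshot(name): name is "side" or "top" or "wrist"; returns (picture, depth): 480x640x3 uint8, blue, green, red; 480x640 float32, mm along the optical axis (not along the pixel's ray), 0 where there is no reading.
- eyes.get_calibration(name): a dict with "K" (3x3 intrinsics, pixels), "position" and "attitude" of the camera in the world; the wrist camera has in their place "hand_eye" (4x4, takes a point from camera to tool coordinates, whose origin is the TCP and whose axes are the flange's). Camera axes: x right, y down, z forward; pixel columns grow to the right and rows downward; lengths in mm; the calibration is good to about 2 mm. A picture is of the moment at which its call begins: read the wrist's pose just before it. get_calibration takes no time and is no camera call.
- close_job(): hands the job in; it is judged then, once.
The state is a dict: "time_s": time; "joint_pos": joint angles; "joint_vel": joint speeds; "effort": joint torques, N m; "ee_pos": TCP position; "ee_rot": TCP orientation; "contact_force": force on the tool from outside, world axes, zero at the start; "wrist_torque": the same for the moment, N m; "grip_width": finger opening in mm; "finger_force": force on a finger pad.
Only numpy, scipy, OpenCV 4.12 (cv2) and the standard library are available. Lean on these libraries where they do the work, as an engineer would, in place of code of your own. Each camera call takes 0.05 s, during which the arm holds its last target. There are 200 camera calls.

## Working session

There is one attempt and no reset: what is moved stays moved. The work goes in short steps, Python scripts to look and compute and a tool call to move; the robot and the scene stay as the last step left them, time stands still between calls to the robot, and variables do not carry over. Pictures are saved under pics/ and viewed, at most 10 in all, crops included, and the job is handed in when it is done.

Besides the shell and the picture viewer there is one more tool, called after "Call:" as name(argument=value, ...), one argument or row to a line, values as JSON. carry_out: Moves the arm, as the interface text tells. Its arguments: {"type":"object","properties":{"moves":{"type":"array","items":{"type":"array"}},"hand":{"type":"number"}},"required":["moves"]}

```bash
ls; mkdir -p pics; python3 - <<'E'
from bench import readout, eyes
import cv2, numpy as np
o=readout.get_obs(); print({k:np.round(v,3).tolist() for k,v in o.items()})
for n in ("top","side","wrist"):
    im,d=eyes.snapshot(n); cv2.imwrite(f"pics/{n}0.png",im); np.save(f"{n}0.npy",d)
    c=eyes.get_calibration(n); print(n,{k:np.round(v,3).tolist() for k,v in c.items()})
E
```

```text
pics
{'time_s': 0.0, 'joint_pos': [1.128, 0.494, 1.346, 0.0, 1.302, -0.096], 'joint_vel': [-0.0, -0.001, 0.0, -0.001, -0.001, -0.001], 'effort': [-0.003, -87.881, -38.186, 0.071, 0.053, -0.0], 'ee_pos': [212.817, 587.209, 201.207], 'ee_rot': [-3.14, -0.0, 2.794], 'contact_force': [-0.101, 0.011, 0.127], 'wrist_torque': [-0.003, -0.013, -0.0], 'finger_force': 0.0, 'grip_width': 91.107}
top {'K': [[500.35, 0.0, 313.529], [0.0, 500.35, 236.627], [0.0, 0.0, 1.0]], 'position': [442.863, -22.491, 1023.64], 'attitude': [-3.003, 0.025, -1.583]}
side {'K': [[451.454, 0.0, 321.248], [0.0, 451.454, 233.364], [0.0, 0.0, 1.0]], 'position': [527.047, -795.987, 606.846], 'attitude': [-2.195, -0.019, -0.033]}
wrist {'K': [[408.87, 0.0, 317.823], [0.0, 408.87, 239.614], [0.0, 0.0, 1.0]], 'hand_eye': [[-0.0, -0.959, -0.285, 81.444], [1.0, -0.0, -0.001, -0.15], [0.0, -0.285, 0.959, -182.434], [0.0, 0.0, 0.0, 1.0]]}
```

View pics/top0.png

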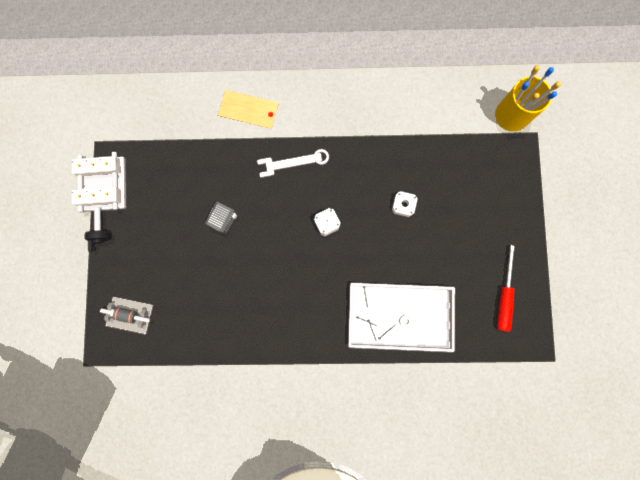

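View pics/side0.png

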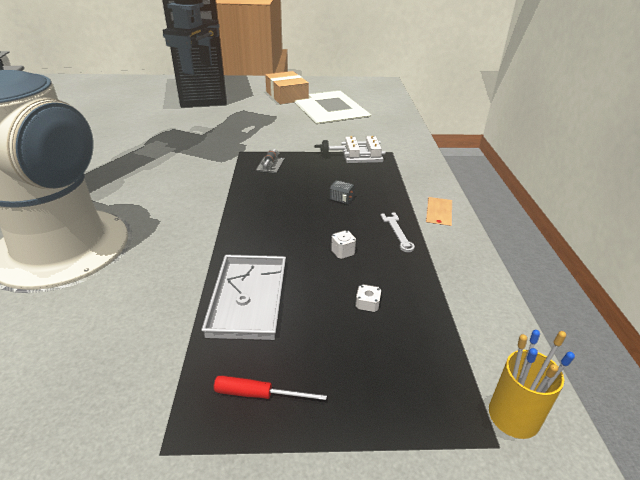

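The top view shows the cap at (327,222), the holed bell at (405,204), the tray centred near (402,317), and the stator at (221,217).

```bash
cat > h.py <<'E'
import numpy as np, cv2
from scipy.spatial.transform import Rotation as Ro
from bench import readout, eyes
def cloud(n,d):
    c=eyes.get_calibration(n);K=np.array(c["K"]);v,u=np.mgrid[:480,:640]
    P=np.stack([(u-K[0,2])/K[0,0]*d,(v-K[1,2])/K[1,1]*d,d],-1)
    if n=="wrist":
        o=readout.get_obs();H=np.array(c["hand_eye"]);P=P@H[:3,:3].T+H[:3,3]
        return P@Ro.from_euler("xyz",o["ee_rot"]).as_matrix().T+o["ee_pos"]
    return P@Ro.from_euler("xyz",c["attitude"]).as_matrix().T+np.array(c["position"])
E
python3 - <<'E'
from h import *
d=np.load("top0.npy"); P=cloud("top",d); im=cv2.imread("pics/top0.png")
for n,(u0,u1,v0,v1),zl,zh in [("cap",(300,355,200,245),36,60),("bell",(385,425,185,222),20,40),("stator",(200,245,195,240),38,60),("tray",(340,465,278,355),12,40),("rotor",(95,160,290,340),10,70)]:
    Q=P[v0:v1,u0:u1].reshape(-1,3); Q=Q[(d[v0:v1,u0:u1].ravel()>0)]
    m=Q[(Q[:,2]>zl)&(Q[:,2]<zh)]
    (c,s,a)=cv2.minAreaRect(m[:,:2].astype(np.float32)); print(n,len(m),np.round(c,1),np.round(s,1),round(a,1),np.round(np.percentile(m[:,2],[5,50,95]),1), "mean",m.mean(0).round(1))
d=np.load("side0.npy"); P=cloud("side",d)
for n,(u0,u1,v0,v1),zl,zh in [("cap",(325,362,225,262),30,60),("tray",(195,295,250,345),12,40)]:
    Q=P[v0:v1,u0:u1].reshape(-1,3); m=Q[(Q[:,2]>zl)&(Q[:,2]<zh)]
    (c,s,a)=cv2.minAreaRect(m[:,:2].astype(np.float32)); print("side",n,len(m),np.round(c,1),np.round(s,1),round(a,1),np.round(np.percentile(m[:,2],[5,50,95]),1))
cv2.imwrite("pics/cap0.png",cv2.resize(im[195:250,295:360],None,fx=6,fy=6,interpolation=cv2.INTER_CUBIC))
E
```

```text
cap 425 [611.5 -26.8] [42.1 42.3] 26.5 [38.6 42.3 46.4] mean [611.2 -26.7  42.4]
bell 388 [ 647.8 -184.7] [42.1 43.1] 75.9 [23.  28.1 31.1] mean [ 647.  -184.1   27.9]
stator 521 [623.8 189.1] [43.3 49.7] 62.5 [41.1 45.8 49.1] mean [623.  187.7  45.7]
tray 1303 [ 421.3 -170.2] [206.4 126.1] 86.9 [13.2 26.3 29.8] mean [ 418.1 -177.9   24.6]
rotor 1056 [430.3 375.8] [99.2 69.9] 87.6 [10.4 28.4 42.9] mean [430.9 374.2  24.7]
side cap 310 [611.3 -24.2] [44.1 45.4] 25.4 [31.5 39.9 43.8]
side tray 1460 [ 420.1 -166.6] [208.6 126.2] 87.0 [13.  23.5 26.5]
```

View pics/cap0.png

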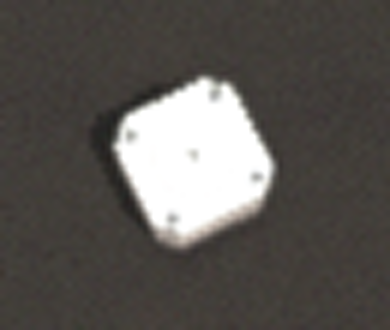

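Call:
carry_out(
  moves=[
    [[0,0,-3],[0,0,0]],
    [[3,3,-6],[0,-10,0]],
    [[6,6,-9],[0,-20,0]],
    [[6,6,-9],[0,-20,0]],
  ],
)

```text
time_s: 0.65
ee_pos: [172.4, 668.1, 292.3]
ee_rot: [3.139, 0.351, 2.799]
contact_force: [0.5, 0.2, -0.4]
grip_width: 91.1
finger_force: 0.0
```

```bash
cat >> h.py <<'E'
import json
def log():
    o=readout.get_obs(); open("log.jsonl","a").write(json.dumps({k:np.array(o[k]).tolist() for k in("joint_pos","ee_pos","ee_rot")})+"\n"); return o
def delta(R,p,Rt,pt):
    return np.round(R.T@(np.array(pt)-p)/10,2), np.round(np.degrees(Ro.from_matrix(R.T@Rt).as_rotvec()),1)
E
python3 - <<'E'
from h import *
open("log.jsonl","a").write(json.dumps(dict(joint_pos=[1.1272,.494,1.3455,0,1.302,-.096],ee_pos=[213.014,587.581,201.815],ee_rot=[-3.1416,0,2.794]))+"\n")
o=log(); print(np.round(o["joint_pos"],4))
R=Ro.from_euler("xyz",o["ee_rot"]).as_matrix()
print(R.T@[0,-1,0], R.T@[1,0,0],R.T@[0,0,1])
E
```

```text
[ 1.4109  0.5772  1.0038 -0.3457  1.6211  0.1749]
[-0.31512087 -0.94229734  0.11302464] [-0.88462047  0.33476917  0.32461705] [-0.34372295  0.0023097  -0.93906826]
```

Call:
carry_out(
  moves=[
    [[-3.6,-5,1.3],[0,5,0]],
    [[-7.2,-10,2.6],[5,10,0]],
    [[-10.8,-15,3.9],[10,15,0]],
    [[-14.4,-20,5.2],[15,15,0]],
    [[-14.4,-20,5.2],[15,15,0]],
  ],
)

```text
time_s: 1.27
ee_pos: [254.2, 421.1, 291.9]
ee_rot: [-2.883, 0.09, 2.756]
contact_force: [0.4, -0.6, 0.3]
grip_width: 91.2
finger_force: 0.0
```

```bash
cat > fit.py <<'E'
from h import *
from scipy.optimize import least_squares
def fk(q,k):
    h,a1,L2,a3,L3,LT,off=k
    Rz=lambda a:Ro.from_rotvec([0,0,a]); Ry=lambda a:Ro.from_rotvec([0,a,0])
    R=Rz(q[0]); p=R.apply([a1,off,h]); R=R*Ry(q[1]); p=p+R.apply([0,0,L2]); R=R*Ry(q[2]); p=p+R.apply([a3,0,L3])
    R=R*Rz(q[3])*Ry(q[4]); p=p+R.apply([0,0,LT]); R=R*Rz(q[5])*Ro.from_matrix(T0); return p,R
T0=np.eye(3)
D=[json.loads(l) for l in open("log.jsonl")]
T0=(fk(D[0]["joint_pos"],np.zeros(7))[1].inv()*Ro.from_euler("xyz",D[0]["ee_rot"])).as_matrix()
def fitted():
    f=lambda k:np.concatenate([fk(d["joint_pos"],k)[0]-d["ee_pos"] for d in D]+[(np.array(k)-k0)*1e-3])
    k0=np.array([200,0,420,0,400,300,60.]); r=least_squares(f,k0); return r.x,f(r.x)
E
python3 - <<'E'
from h import *
o=log(); print(np.round(o["joint_pos"],3),o["ee_pos"])
from fit import *
k,r=fitted(); print(k.round(1),r.round(1)); print(T0.round(3))
for d in D: print(np.degrees((fk(d["joint_pos"],k)[1].inv()*Ro.from_euler("xyz",d["ee_rot"])).magnitude()))
E
```

```text
[ 1.004  0.366  1.345 -0.132  1.669 -0.167] [254.22291714 421.10705746 291.92630034]
[259.6   2.  595.4 119.3 383.3 365.3  59.7] [ 0.  -0.  -0.   0.  -0.  -0.  -0.1  0.   0.   0.1  0.   0.2  0.1 -0.
  0.1 -0. ]
[[ 0. -1.  0.]
 [ 1.  0.  0.]
 [-0.  0.  1.]]
6.3611093683987534e-15
0.004894372975244127
0.004894372975244323
```

Call:
carry_out(
  moves=[
    [[-4,-4,0],[8,0,0]],
    [[-8,-8,0],[16,0,0]],
    [[-12,-12,0],[24,0,0]],
    [[-16,-16,0],[32,0,0]],
    [[-16,-16,0],[32,0,0]],
  ],
)

```text
time_s: 1.9
ee_pos: [340.5, 221.2, 346.0]
ee_rot: [-2.324, 0.089, 2.758]
contact_force: [-0.2, 1.1, -0.7]
grip_width: 91.4
finger_force: 0.0
```

```bash
python3 - <<'E'
from h import *
o=log(); print(np.round(o["joint_pos"],3),o["ee_pos"],o["ee_rot"],o["joint_vel"])
from fit import *
k,r=fitted(); print(k.round(1),r.round(1)); 
E
```

```text
[ 0.755  0.484  1.282 -0.428  2.086 -0.467] [340.51182654 221.20239129 345.98363473] [-2.32372613  0.08902516  2.75770722] [ 0.04644931 -0.02813215 -0.00735853  0.06271638 -0.03413694  0.04060619]
[257.9   1.2 596.1 118.8 383.6 364.7  59.6] [ 0.2 -0.1 -0.1 -0.1  0.  -0.  -0.   0.   0.  -0.1  0.   0.1  0.1  0.
  0.2  0.1 -0.   0.1 -0. ]
```

```bash
cat >> fit.py <<'E'
K=fitted()[0]
lo=np.array([-2.91,-.82,.22,-1.22,.12,-3.08]);hi=np.array([2.91,2.16,2.67,4.37,2.79,3.08])
def ik(p,R,q0,lim=True):
    """nearest solution from q0; returns q, pos err mm, ang err deg"""
    def f(q):
        a,b=fk(q,K); return np.r_[(a-p)/100,(Ro.from_matrix(R).inv()*b).as_rotvec()]
    r=least_squares(f,np.clip(q0,lo+1e-3,hi-1e-3),bounds=(lo,hi)); a,b=fk(r.x,K)
    return r.x,np.linalg.norm(a-p),np.degrees((Ro.from_matrix(R).inv()*b).magnitude())
def tool(az,el,up):
    """tool R: z at azimuth/elevation (deg); tool x up (+1) or down (-1)"""
    a,e=np.radians([az,el]); z=np.array([np.cos(a)*np.cos(e),np.sin(a)*np.cos(e),np.sin(e)])
    x=np.array([0,0,1.])-z[2]*z; x*=up/np.linalg.norm(x); return np.stack([x,np.cross(z,x),z],1)
def best(p,R,n=30,seed=0):
    g=np.random.default_rng(seed); S=[]
    for i in range(n):
        q,e,a=ik(p,R,g.uniform(lo,hi))
        if e<.5 and a<.3 and not any(np.abs(q-s).max()<.02 for s in S): S.append(q)
    return S
E
python3 - <<'E'
from fit import *
cap=np.array([611.5,-25.5,31]); tr=np.array([420.5,-168,195])
for az in (26,116,-64):
  for el in (-15,-25):
    R=tool(az,el,1); print("grasp",az,el,[s.round(2).tolist() for s in best(cap+11*R[:,2],R)])
for az in range(-180,180,20):
    R=tool(az,8,-1); S=best(tr+11*R[:,2],R,16)
    print("final",az,[s.round(2).tolist() for s in S])
E
```

```text
grasp 26 -15 [[-0.69, 1.22, 2.18, 2.04, 1.42, -1.81]]
grasp 26 -25 [[-0.64, 1.06, 2.2, 2.09, 1.19, -1.69]]
grasp 116 -15 [[-0.48, 1.28, 0.87, 0.73, 2.11, -0.95]]
grasp 116 -25 [[-0.47, 1.18, 0.96, 0.63, 1.97, -0.98]]
grasp -64 -15 []
grasp -64 -25 []
final -180 [[-0.29, 1.2, 1.03, -0.54, 2.56, 1.15]]
final -160 [[-0.14, 1.16, 1.16, -0.76, 2.39, 1.04]]
final -140 [[-0.0, 1.12, 1.34, -0.91, 2.2, 1.04]]
final -120 [[0.13, 1.08, 1.56, -1.05, 1.99, 1.14]]
final -100 [[0.24, 1.06, 1.81, -1.21, 1.81, 1.32]]
final -80 []
final -60 []
final -40 []
final -20 []
final 0 []
final 20 [[-1.46, 1.26, 2.33, 1.29, 1.59, 1.14]]
final 40 [[-1.34, 1.1, 2.03, 1.1, 1.72, 1.58]]
final 60 [[-1.2, 1.06, 1.76, 0.95, 1.9, 1.83]]
final 80 [[-1.05, 1.09, 1.52, 0.82, 2.11, 1.96]]
final 100 [[-0.9, 1.13, 1.3, 0.69, 2.31, 2.01]]
final 120 [[-0.75, 1.17, 1.13, 0.51, 2.5, 1.94]]
final 140 [[-0.59, 1.2, 1.02, 0.21, 2.62, 1.74]]
final 160 [[-0.44, 1.21, 0.98, -0.19, 2.65, 1.41]]
```

```bash
cat > plan.py <<'E'
from fit import *
from scipy.spatial.transform import Slerp
def path(q,wps,n=16):
    """wps: list of (p,R); prints joint progress along straight slerp path"""
    p0,R0=fk(q,K); 
    for p,R in wps:
        s=Slerp([0,1],Ro.concatenate([R0,Ro.from_matrix(R)])); mx=0; wz=1e9; er=0
        print("ang %.0f dist %.0f"%(np.degrees((R0.inv()*Ro.from_matrix(R)).magnitude()),np.linalg.norm(p-p0)))
        for t in np.linspace(0,1,n+1)[1:]:
            pp=p0+t*(p-p0); RR=s(t).as_matrix(); q2,e,a=ik(pp,RR,q); mx=np.maximum(mx,np.abs(q2-q)); er=max(er,e,a); q=q2; wz=min(wz,(pp-RR[:,2]*K[5])[2])
            if round(t*n)%(n//4)==0: print("  %.2f"%t,q.round(2),"wrist",(pp-RR[:,2]*K[5]).round())
        print("  rows needed %.1f  wristz %.0f err %.1f"%((mx*n/(np.array([1.89,1.89,2.57,3.01,3.01,3.01])*.7/8)).max(),wz,er)); p0,R0=p,Ro.from_matrix(R)
    return q
E
python3 - <<'E'
from plan import *
q=readout.get_obs()["joint_pos"]
cap=np.array([611.5,-25.5,30]); G=tool(26,-18,1); z=G[:,2]; g=cap+11*z; pre=g-110*z
print("up");
q=path(q,[(np.array([480.,-60,330]),tool(26,-60,1)),(pre+[0,0,100],G),(pre,G),(g,G)])
F=tool(45,9,-1); f=np.array([420.5,-168,195])+11*F[:,2]
M=tool(35,-5,1)
N=G@Ro.from_rotvec([0,0,np.pi/2]).as_matrix()
print("flip");
for sgn in (1,-1):
  N=tool(35,0,1)@Ro.from_rotvec([0,0,sgn*np.pi/2]).as_matrix()
  try: path(q,[(g+[0,0,170],G),(np.array([480,-120,210]),N),(f,F)])
  except Exception as e: print(e)
E
```

```text
up
ang 148 dist 314
  0.25 [ 0.43  0.35  1.34 -0.23  1.94 -0.14] wrist [495. 292. 656.]
  0.50 [ 0.08  0.2   1.45 -0.03  1.71  0.09] wrist [487.  96. 694.]
  0.75 [-0.28  0.07  1.61  0.21  1.43  0.25] wrist [413. -59. 691.]
  1.00 [-0.59 -0.01  1.82  0.51  1.1   0.35] wrist [ 316. -140.  646.]
  rows needed 8.8  wristz 611 err 0.0
ang 42 dist 176
  0.25 [-0.72  0.06  2.01  0.83  0.95 -0.07] wrist [ 279. -166.  565.]
  0.50 [-0.84  0.23  2.18  1.23  0.92 -0.62] wrist [ 249. -188.  475.]
  0.75 [-0.93  0.51  2.31  1.57  1.04 -1.2 ] wrist [ 227. -206.  377.]
  1.00 [-0.99  0.87  2.37  1.73  1.27 -1.67] wrist [ 215. -219.  273.]
  rows needed 9.1  wristz 273 err 0.0
ang 0 dist 100
  0.25 [-0.99  0.95  2.37  1.75  1.28 -1.76] wrist [ 215. -219.  248.]
  0.50 [-0.99  1.03  2.37  1.77  1.3  -1.83] wrist [ 215. -219.  223.]
  0.75 [-0.99  1.11  2.35  1.79  1.31 -1.9 ] wrist [ 215. -219.  198.]
  1.00 [-0.99  1.18  2.34  1.81  1.32 -1.95] wrist [ 215. -219.  173.]
  rows needed 2.1  wristz 173 err 0.0
ang 0 dist 110
  0.25 [-0.91  1.18  2.31  1.88  1.35 -1.92] wrist [ 239. -207.  165.]
  0.50
[... 1574 characters left out ...]
 3.0  wristz 150 err 0.0
ang 93 dist 173
  0.25 [-0.83  0.82  2.31  1.87  1.35 -1.96] wrist [ 264. -198.  279.]
  0.50 [-0.98  0.92  2.32  1.7   1.46 -2.46] wrist [ 227. -233.  249.]
  0.75 [-1.12  0.97  2.27  1.5   1.52 -2.85] wrist [ 200. -278.  224.]
  1.00 [-1.22  0.95  2.15  1.28  1.56 -3.08] wrist [ 181. -329.  210.]
  rows needed 9.0  wristz 210 err 2.4
ang 90 dist 67
  0.25 [-1.21  0.86  2.01  1.14  1.58 -3.08] wrist [ 172. -344.  184.]
  0.50 [-1.19  0.77  1.91  1.02  1.59 -3.08] wrist [ 169. -364.  162.]
  0.75 [-1.16  0.67  1.84  0.92  1.56 -3.08] wrist [ 170. -388.  146.]
  1.00 [-1.1   0.52  1.82  0.8   1.45 -3.08] wrist [ 173. -415.  140.]
  rows needed 4.3  wristz 140 err 67.8
```

```bash
cat >> plan.py <<'E'
def calls(p0,R0,p,R,n):
    """split straight path into n calls; print end shift (cm) and turn (deg) of each"""
    s=Slerp([0,1],Ro.concatenate([Ro.from_matrix(R0),Ro.from_matrix(R)]))
    for i in range(n):
        a,b=i/n,(i+1)/n; print(i+1,*[v.tolist() for v in delta(s(a).as_matrix(),p0+a*(p-p0),s(b).as_matrix(),p0+b*(p-p0))])
def now():
    o=log(); return np.array(o["ee_pos"]),Ro.from_euler("xyz",o["ee_rot"]).as_matrix()
cap=np.array([611.5,-25.5,30]); G=tool(26,-18,1); z=G[:,2]; g=cap+11*z; pre=g-80*z
W1=(np.array([480.,-60,330]),tool(26,-60,1))
E
python3 - <<'E'
from plan import *
p,R=now(); calls(p,R,*W1,3)
E
```

```text
1 [-7.74, -3.86, 5.91] [-17.2, 24.0, 39.5]
2 [-10.25, 1.56, 1.53] [-17.2, 24.0, 39.5]
3 [-6.98, 7.77, -0.82] [-17.2, 24.0, 39.5]
```

Call:
carry_out(
  moves=[
    [[-1.5,-0.8,1.2],[-3.4,4.8,7.9]],
    [[-3.1,-1.5,2.4],[-6.9,9.6,15.8]],
    [[-4.6,-2.3,3.5],[-10.3,14.4,23.7]],
    [[-6.2,-3.1,4.7],[-13.8,19.2,31.6]],
    [[-7.7,-3.9,5.9],[-17.2,24,39.5]],
  ],
)

```text
time_s: 2.52
ee_pos: [386.4, 129.5, 341.7]
ee_rot: [-2.748, 0.14, 1.947]
contact_force: [0.7, -0.1, -0.7]
grip_width: 91.3
finger_force: 0.0
```

Call:
carry_out(
  moves=[
    [[-2,0.3,0.3],[-3.4,4.8,7.9]],
    [[-4.1,0.6,0.6],[-6.9,9.6,15.8]],
    [[-6.2,0.9,0.9],[-10.3,14.4,23.7]],
    [[-8.2,1.2,1.2],[-13.8,19.2,31.6]],
    [[-10.2,1.6,1.5],[-17.2,24,39.5]],
  ],
)

```text
time_s: 3.15
ee_pos: [433.6, 36.3, 336.8]
ee_rot: [-3.074, -0.122, 1.185]
contact_force: [-0.0, 0.4, -1.0]
grip_width: 91.1
finger_force: 0.0
```

Call:
carry_out(
  moves=[
    [[-1.4,1.5,-0.2],[-3.4,4.8,7.9]],
    [[-2.8,3.1,-0.3],[-6.9,9.6,15.8]],
    [[-4.2,4.6,-0.5],[-10.3,14.4,23.7]],
    [[-5.6,6.2,-0.7],[-13.8,19.2,31.6]],
    [[-7,7.8,-0.8],[-17.2,24,39.5]],
  ],
)

```text
time_s: 3.78
ee_pos: [480.4, -58.4, 331.4]
ee_rot: [-3.139, -0.534, 0.447]
contact_force: [0.6, 0.6, -0.2]
grip_width: 90.8
finger_force: 0.0
```

```bash
python3 - <<'E'
from plan import *
p,R=now(); print(p,readout.get_obs()["joint_pos"].round(2), fitted()[1].round(1).tolist(),K.round(1))
im,d=eyes.snapshot("wrist"); cv2.imwrite("pics/w1.png",im); P=cloud("wrist",d)
m=(P[...,2]>36)&(P[...,2]<60)&(abs(P[...,0]-611)<45)&(abs(P[...,1]+26)<45)&(d>0); Q=P[m]
print(len(Q)); 
if len(Q)>20: print(cv2.minAreaRect(Q[:,:2].astype(np.float32)),np.percentile(Q[:,2],[5,50,95]))
calls(p,R,pre+[0,0,100],G,2)
E
```

```text
[480.41069804 -58.35071347 331.35112046] [-0.59 -0.01  1.83  0.52  1.1   0.34] [0.2, -0.1, -0.1, -0.0, 0.0, -0.0, -0.0, 0.0, 0.0, -0.1, 0.0, 0.1, -0.1, 0.0, 0.1, 0.1, 0.0, 0.2, 0.1, -0.0, 0.1, -0.0] [257.8   1.1 596.2 118.8 383.7 364.6  59.6]
1055
((611.3163452148438, -26.163963317871094), (42.738731384277344, 41.72206115722656), 24.535734176635742) [37.46056867 39.56717557 42.87675187]
1 [-1.71, 1.4, 9.45] [0.1, 20.7, -0.1]
2 [-4.94, 1.4, 8.23] [0.1, 20.7, -0.1]
```

View pics/w1.png

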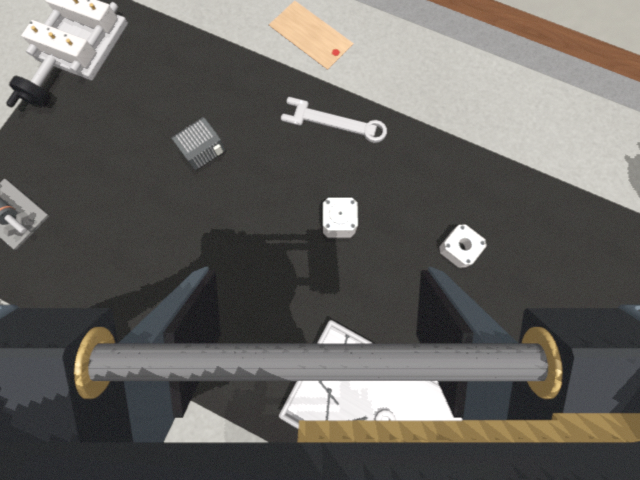

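The cap (340,217 in the wrist view) is lined up with the gripper. Now moving down to the low approach pose.

Call:
carry_out(
  moves=[
    [[-0.3,0.3,1.9],[0,4.1,0]],
    [[-0.7,0.6,3.8],[0,8.3,0]],
    [[-1,0.8,5.7],[0,12.4,0]],
    [[-1.4,1.1,7.6],[0.1,16.6,-0.1]],
    [[-1.7,1.4,9.5],[0.1,20.7,-0.1]],
  ],
)

```text
time_s: 4.45
ee_pos: [516.2, -55.6, 240.1]
ee_rot: [-3.141, -0.893, 0.457]
contact_force: [1.0, -0.5, 0.2]
grip_width: 91.4
finger_force: 0.0
```

Call:
carry_out(
  moves=[
    [[-1,0.3,1.6],[0,4.1,0]],
    [[-2,0.6,3.3],[0,8.3,0]],
    [[-3,0.8,4.9],[0,12.4,0]],
    [[-4,1.1,6.6],[0.1,16.6,-0.1]],
    [[-4.9,1.4,8.2],[0.1,20.7,-0.1]],
  ],
)

```text
time_s: 5.08
ee_pos: [551.9, -53.7, 149.5]
ee_rot: [-3.142, -1.254, 0.459]
contact_force: [0.2, 0.4, 0.0]
grip_width: 91.4
finger_force: 0.0
```

```bash
python3 - <<'E'
from plan import *
p,R=now(); print(p,pre,readout.get_obs()["joint_pos"].round(2))
calls(p,R,pre+[0,0,10],G,1); calls(pre+[0,0,10],G,pre,G,1)
E
```

```text
[551.92941448 -53.67882258 149.49842028] [552.51852852 -54.26718576  51.32217261] [-0.9   0.88  2.34  1.81  1.27 -1.65]
1 [-8.37, 0.08, 2.77] [-0.3, 0.2, 0.1]
1 [-0.95, 0.0, 0.31] [0.0, 0.0, 0.0]
```

Call:
carry_out(
  moves=[
    [[-2.3,0,0.8],[-0.1,0.1,0]],
    [[-4.6,0,1.5],[-0.2,0.1,0]],
    [[-7,0.1,2.3],[-0.3,0.2,0.1]],
    [[-9.3,0.1,3.1],[-0.3,0.2,0.1]],
    [[-9.3,0.1,3.1],[-0.3,0.2,0.1]],
  ],
)

```text
time_s: 5.7
ee_pos: [552.1, -53.8, 50.7]
ee_rot: [-3.133, -1.255, 0.447]
contact_force: [0.1, 0.6, 0.8]
grip_width: 91.3
finger_force: 0.0
```

```bash
python3 - <<'E'
from plan import *
p,R=now(); print(p,pre,readout.get_obs()["contact_force"])
im,d=eyes.snapshot("side"); 
a=im[130:360,100:420]
im,d=eyes.snapshot("wrist"); P=cloud("wrist",d)
cv2.imwrite("pics/s2.png",np.hstack([cv2.resize(a,None,fx=1.25,fy=1.25)[:287],cv2.resize(im,(383,287))]))
m=(P[...,2]>38)&(P[...,2]<60)&(abs(P[...,0]-611)<35)&(abs(P[...,1]+26)<35)&(d>0); Q=P[m]
print(len(Q)); 
if len(Q)>20: print(cv2.minAreaRect(Q[:,:2].astype(np.float32)),np.percentile(Q[:,2],[5,50,95]))
calls(p,R,g,G,1)
E
```

```text
[552.07417347 -53.83773476  50.74748486] [552.51852852 -54.26718576  51.32217261] [0.12655835 0.61652878 0.75723983]
2556
((610.3974609375, -25.366117477416992), (43.27851486206055, 42.06792449951172), 25.743867874145508) [39.42303856 40.66683734 43.72219334]
1 [0.08, 0.07, 8.0] [-0.1, 0.1, -0.1]
```

View pics/s2.png

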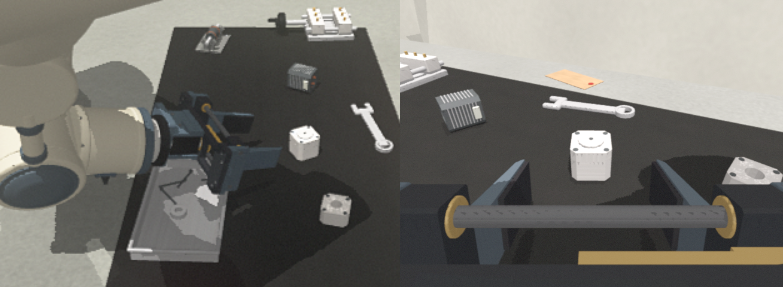

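The cap sits midway between the open fingers (right half, about 590,155), and the wrist clears the tray. Next: advance and grip.

Call:
carry_out(
  moves=[
    [[0,0,2.2],[0,0,0]],
    [[0,0,4.4],[0,0,0]],
    [[0.1,0,6.4],[0,0,0]],
    [[0.1,0.1,7.9],[0,0,0]],
    [[0.1,0.1,7.9],[0,0,0]],
  ],
)

```text
time_s: 6.42
ee_pos: [620.3, -21.5, 29.3]
ee_rot: [-3.14, -1.256, 0.454]
contact_force: [-0.2, 0.1, 0.6]
grip_width: 91.0
finger_force: 0.0
```

Call:
carry_out(
  hand=0.2,
  moves=[
    [[0,0,0],[0,0,0]],
    [[0,0,0],[0,0,0]],
    [[0,0,0],[0,0,0]],
    [[0,0,0],[0,0,0]],
    [[0,0,0],[0,0,0]],
  ],
)

```text
time_s: 7.05
ee_pos: [619.8, -22.3, 28.5]
ee_rot: [-3.135, -1.255, 0.447]
contact_force: [-0.8, 0.0, 0.4]
grip_width: 43.9
finger_force: 0.0
```

Call:
carry_out(
  hand=0.2,
  moves=[
    [[0,0,0],[0,0,0]],
    [[0,0,0],[0,0,0]],
    [[0,0,0],[0,0,0]],
    [[0,0,0],[0,0,0]],
  ],
)

```text
time_s: 7.55
ee_pos: [619.9, -22.2, 28.6]
ee_rot: [-3.136, -1.255, 0.448]
contact_force: [-1.2, -0.8, -0.5]
grip_width: 41.5
finger_force: 30.0
```

Call:
carry_out(
  moves=[
    [[1,0,-0.3],[0,0,0]],
    [[3.8,0,-1.2],[0,0,0]],
    [[7.6,0,-2.5],[0,0,0]],
    [[11.9,0,-3.9],[0,0,0]],
    [[16.2,0,-5.3],[0,0,0]],
  ],
)

```text
time_s: 8.18
ee_pos: [619.5, -22.2, 200.7]
ee_rot: [-3.134, -1.254, 0.446]
contact_force: [0.3, -0.1, -1.7]
grip_width: 41.7
finger_force: 30.0
```

Call:
carry_out(
  moves=[
    [[0,0,0],[0,0,0]],
    [[0,0,0],[0,0,0]],
  ],
)

```text
time_s: 8.43
ee_pos: [619.8, -22.4, 199.0]
ee_rot: [-3.138, -1.255, 0.45]
contact_force: [0.2, -0.1, -1.3]
grip_width: 42.0
finger_force: 30.0
```

```bash
cat >> plan.py <<'E'
N=tool(35,0,1)@Ro.from_rotvec([0,0,np.pi/2]).as_matrix(); n_=np.array([480.,-120,215])
F=tool(45,10,-1); f=np.array([420.5,-168,195])+11*F[:,2]
E
python3 - <<'E'
from plan import *
p,R=now(); print(p,readout.get_obs()["finger_force"])
path(readout.get_obs()["joint_pos"],[(n_,N),(f,F)])
calls(p,R,n_,N,3);calls(n_,N,f,F,3)
E
```

```text
[619.81242564 -22.4263125  199.03747619] 29.99883912212681
ang 90 dist 171
  0.25 [-0.84  0.74  2.21  1.7   1.27 -0.96] wrist [ 283. -228.  299.]
  0.50 [-0.98  0.8   2.19  1.53  1.39 -0.61] wrist [ 254. -273.  276.]
  0.75 [-1.11  0.88  2.18  1.4   1.49 -0.3 ] wrist [ 220. -308.  246.]
  1.00 [-1.23  0.96  2.18  1.3   1.57  0.  ] wrist [ 181. -329.  215.]
  rows needed 6.4  wristz 215 err 0.0
ang 92 dist 68
  0.25 [-1.25  0.96  2.11  1.22  1.61  0.46] wrist [ 183. -359.  206.]
  0.50 [-1.27  1.    2.05  1.15  1.66  0.88] wrist [ 184. -384.  187.]
  0.75 [-1.28  1.04  1.99  1.1   1.73  1.27] wrist [ 181. -403.  162.]
  1.00 [-1.31  1.1   1.96  1.06  1.78  1.64] wrist [ 174. -414.  134.]
  rows needed 7.1  wristz 134 err 0.0
1 [-1.24, 0.88, -5.5] [7.0, 2.4, 29.2]
2 [-0.6, 0.66, -5.64] [7.0, 2.4, 29.2]
3 [-0.15, 0.14, -5.7] [7.0, 2.4, 29.2]
1 [0.11, 0.6, -2.19] [-0.0, -5.2, 30.1]
2 [0.21, 0.52, -2.2] [-0.0, -5.2, 30.1]
3 [0.25, 0.4, -2.22] [0.0, -5.2, 30.1]
```

Lifted and held at 30 N. Now the first half of the flip.

Call:
carry_out(
  moves=[
    [[-0.2,0.2,-1.1],[1.4,0.5,5.8]],
    [[-0.5,0.4,-2.2],[2.8,1,11.7]],
    [[-0.7,0.5,-3.3],[4.2,1.4,17.5]],
    [[-1,0.7,-4.4],[5.6,1.9,23.4]],
    [[-1.2,0.9,-5.5],[7,2.4,29.2]],
  ],
)

```text
time_s: 9.05
ee_pos: [573.1, -55.3, 203.3]
ee_rot: [-2.014, -0.976, -0.632]
contact_force: [0.4, -0.4, -1.6]
grip_width: 41.6
finger_force: 30.0
```

Call:
carry_out(
  moves=[
    [[-0.1,0.1,-1.1],[1.4,0.5,5.8]],
    [[-0.2,0.3,-2.3],[2.8,1,11.7]],
    [[-0.4,0.4,-3.4],[4.2,1.4,17.5]],
    [[-0.5,0.5,-4.5],[5.6,1.9,23.4]],
    [[-0.6,0.7,-5.6],[7,2.4,29.2]],
  ],
)

```text
time_s: 9.68
ee_pos: [527.0, -87.9, 208.6]
ee_rot: [-1.714, -0.497, -0.883]
contact_force: [0.4, 0.4, -1.7]
grip_width: 42.1
finger_force: 30.0
```

Call:
carry_out(
  moves=[
    [[0,0,-1.1],[1.4,0.5,5.8]],
    [[-0.1,0.1,-2.3],[2.8,1,11.7]],
    [[-0.1,0.1,-3.4],[4.2,1.4,17.5]],
    [[-0.1,0.1,-4.6],[5.6,1.9,23.4]],
    [[-0.1,0.1,-5.7],[7,2.4,29.2]],
  ],
)

```text
time_s: 10.3
ee_pos: [480.7, -120.6, 214.6]
ee_rot: [-1.569, 0.008, -0.963]
contact_force: [0.4, 1.0, -1.0]
grip_width: 41.5
finger_force: 30.0
```

```bash
python3 - <<'E'
from plan import *
o=readout.get_obs(); p,R=now(); print(p,o["finger_force"],o["contact_force"],o["joint_pos"].round(2))
im,d=eyes.snapshot("side"); cv2.imwrite("pics/s3.png",im)
calls(p,R,f,F,3)
E
```

```text
[ 480.66651976 -120.59268871  214.59356993] 29.996991811785847 [ 0.4101542   1.00285972 -1.03365898] [-1.23  0.96  2.18  1.31  1.57  0.01]
1 [0.09, 0.58, -2.19] [-0.1, -5.2, 30.0]
2 [0.18, 0.52, -2.21] [-0.1, -5.2, 30.0]
3 [0.22, 0.41, -2.22] [-0.1, -5.2, 30.0]
```

View pics/s3.png

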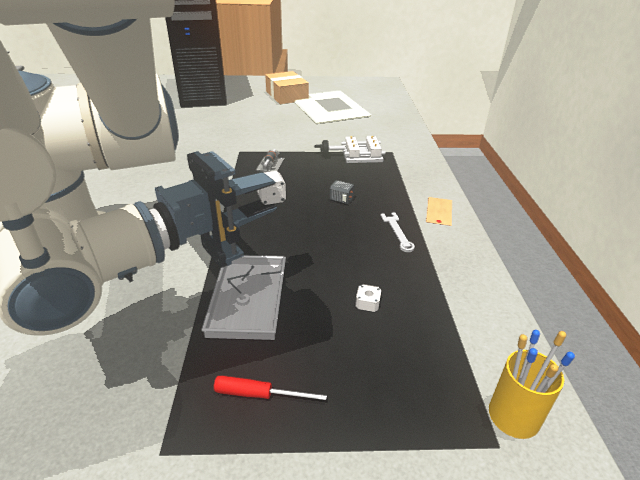

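The cap is held on its side at (270,187), all clear. Second half of the flip.

Call:
carry_out(
  moves=[
    [[0,0.1,-0.4],[0,-1,6]],
    [[0,0.2,-0.9],[0,-2.1,12]],
    [[0.1,0.3,-1.3],[0,-3.1,18]],
    [[0.1,0.5,-1.8],[-0.1,-4.2,24]],
    [[0.1,0.6,-2.2],[-0.1,-5.2,30]],
  ],
)

```text
time_s: 10.98
ee_pos: [463.5, -133.7, 208.7]
ee_rot: [-1.545, 0.528, -0.862]
contact_force: [0.2, 0.6, -0.5]
grip_width: 41.7
finger_force: 30.0
```

Call:
carry_out(
  moves=[
    [[0,0.1,-0.4],[0,-1,6]],
    [[0.1,0.2,-0.9],[0,-2.1,12]],
    [[0.1,0.3,-1.3],[0,-3.1,18]],
    [[0.1,0.4,-1.8],[-0.1,-4.2,24]],
    [[0.2,0.5,-2.2],[-0.1,-5.2,30]],
  ],
)

```text
time_s: 11.6
ee_pos: [446.2, -147.0, 203.0]
ee_rot: [-1.401, 1.043, -0.664]
contact_force: [0.9, -0.2, -1.5]
grip_width: 41.7
finger_force: 30.0
```

Call:
carry_out(
  moves=[
    [[0,0.1,-0.4],[0,-1,6]],
    [[0.1,0.2,-0.9],[0,-2.1,12]],
    [[0.1,0.2,-1.3],[0,-3.1,18]],
    [[0.2,0.3,-1.8],[-0.1,-4.2,24]],
    [[0.2,0.4,-2.2],[-0.1,-5.2,30]],
  ],
)

```text
time_s: 12.22
ee_pos: [428.9, -160.2, 197.3]
ee_rot: [-0.008, 1.399, 0.778]
contact_force: [-0.0, -0.3, -2.3]
grip_width: 41.5
finger_force: 30.0
```

Call:
carry_out(
  moves=[
    [[0,0,0],[0,0,0]],
    [[0,0,0],[0,0,0]],
    [[0,0,0],[0,0,0]],
  ],
)

```text
time_s: 12.6
ee_pos: [428.9, -160.1, 198.2]
ee_rot: [-0.036, 1.401, 0.749]
contact_force: [-0.1, 0.7, -1.4]
grip_width: 41.9
finger_force: 30.0
```

```bash
python3 - <<'E'
from plan import *
o=readout.get_obs(); p,R=now(); print(p,f,o["finger_force"],o["contact_force"],o["joint_pos"].round(2),"z",R[:,2].round(2))
gp=p-11*R[:,2]; print("grasp pt",gp, "expected cap tilt", np.degrees(np.arccos(np.clip(-(R@G.T)[2,2],-1,1))))
ims=[]
for n,z in (("top",1e3),("side",1)):
    im,d=eyes.snapshot(n); P=cloud(n,d); 
    m=(d>0)&(abs(P-gp)<[32,32,45]).all(-1)
    v,u=np.where(m); print(n,m.sum(),u.mean(),v.mean())
    cu,cv=int(np.median(u)),int(np.median(v)); ims.append(cv2.resize(im[max(cv-45,0):cv+45,max(cu-45,0):cu+45],(390,390),interpolation=cv2.INTER_CUBIC))
    Q=P[m]; t=np.percentile(Q[:,2],85); Q=Q[(Q[:,2]>210)&(Q[:,2]<240)] if n=="top" else Q
    if n=="top": print(len(Q),Q.mean(0) if len(Q) else t,t)
cv2.imwrite("pics/f4.png",np.hstack(ims))
E
```

```text
[ 428.91269723 -160.06731212  198.22130025] [ 428.16000664 -160.33999336  196.91012995] 29.99888768303208 [-0.08197409  0.73208428 -1.38253506] [-1.3   1.1   1.96  1.07  1.78  1.64] z [0.7  0.7  0.17]
grasp pt [ 421.24954932 -167.73666709  196.36195668] expected cap tilt 8.275579930253915
top 908 416.8480176211454 318.37555066079295
610 [ 422.8026824  -166.21820958  223.27009031] 227.6347826682129
side 1021 239.4711067580803 207.58080313418216
```

View pics/f4.png

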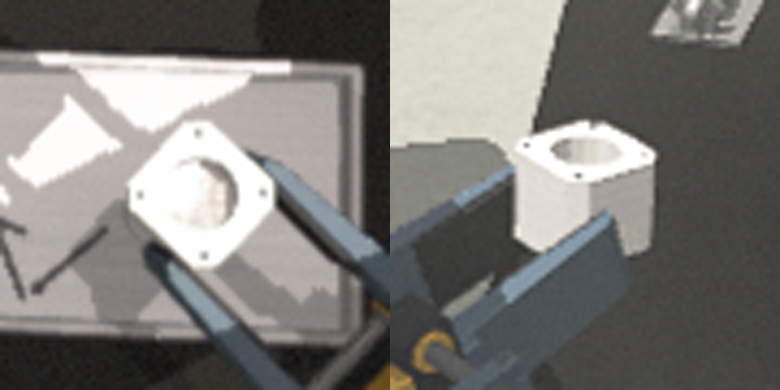

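The bore faces up in both views (top crop 205,190) and is centred over the tray. I'll lower it 2 cm for height margin and check the tilt.

Call:
carry_out(
  moves=[
    [[0.6,0,-0.1],[0,0,0]],
    [[1.3,0,-0.2],[0,0,0]],
    [[2,0,-0.3],[0,0,0]],
    [[2,0,-0.3],[0,0,0]],
    [[2,0,-0.3],[0,0,0]],
  ],
)

```text
time_s: 13.32
ee_pos: [429.1, -160.0, 178.0]
ee_rot: [-0.025, 1.401, 0.76]
contact_force: [-0.1, -0.1, -1.6]
grip_width: 41.8
finger_force: 30.0
```

Call:
carry_out(
  moves=[
    [[0,0,0],[0,0,0]],
    [[0,0,0],[0,0,0]],
    [[0,0,0],[0,0,0]],
    [[0,0,0],[0,0,0]],
  ],
)

```text
time_s: 13.82
ee_pos: [429.2, -160.0, 178.0]
ee_rot: [-0.027, 1.401, 0.758]
contact_force: [-0.5, 0.6, -1.1]
grip_width: 41.8
finger_force: 30.0
```

```bash
python3 - <<'E'
from plan import *
o=readout.get_obs(); p,R=now(); gp=p-11*R[:,2]; print(gp,o["finger_force"],np.abs(o["joint_vel"]).max(),o["contact_force"])
im,d=eyes.snapshot("top"); P=cloud("top",d); Q=P[(d>0)&(abs(P-gp-[0,0,27])<[27,27,12]).all(-1)]
for i in range(4):
    c=Q.mean(0); n=np.linalg.svd(Q-c,full_matrices=False)[2][2]; r=(Q-c)@n; Q=Q[abs(r)<max(2.5,1.5*r.std())]
print(len(Q),c,"tilt",np.degrees(np.arccos(abs(n[2]))),r.std())
E
```

```text
[ 421.49788548 -167.67230836  176.17367979] 29.99887534766458 0.001374132826296121 [-0.53566486  0.57133983 -1.12262836]
405 [ 425.53211122 -165.09881957  206.01026777] tilt 8.351435352218399 1.0847351247117658
```

Measured tilt is 8.4° (limit 15°), with the cap centred, still and gripped at 30 N. Handing in.

```bash
python3 -c "
from bench import close_job
print(close_job())"
```

```text
the job is handed in; nothing more can be done
None
```

The job is handed in with the end cap held bore up about 18 cm above the table over the middle of the tray, still, gripped at 30 N and 8° off level (limit 15°); the hand-in returned no verdict.

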